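# Dust out the airbrush compressor with the hand vacuum

### The arm

A 7-joint arm with a two-finger parallel gripper is mounted at the origin on the work surface. World frame = base frame: x ahead of the robot, y to its left, z up, the work surface at z = 0. Lengths are in m, angles in rad, forces in N, time in s.
With the tool pointing down it reaches from about 0.425 to 0.825 m from the base axis. Payload 3.6 kg.
Tool frame: the origin (TCP) lies where the fingers leave the gripper's body, on its centre line; the fingertips stand 73 mm ahead of it and the grasp point (between the pads) lies 54 mm ahead of it; z points along the fingers, y is the line along which they close (so a half turn about z gives the same grasp; the last joint's range is limited). The gripper opens to 85 mm and grips with 20 to 120 N. Pads are 22 mm wide; open, the fingers measure 114 mm over their backs; the gripper's body (76 mm by 85 mm) begins 54 mm behind the grasp point. The pads swing forward as they close: fully open they stand 13 mm farther back than shut.
Start: joints at [-1.155, 0.615, -0.013, 1.423, 0.008, 1.103, -0.04], TCP at [0.278, 0.588, 0.304] pointing down, gripper open.
Joint ranges: [-3.12, 3.12], [-0.3, 2.06], [-1.34, 1.32], [0.26, 2.42], [-1.36, 4.5], [0.01, 1.98], [-2.84, 2.84]. Speed limits (rad/s): [2.79, 2.79, 3.14, 3.14, 3.14, 3.14, 3.14].

### API

Orientations are given as a unit quaternion [x, y, z, w].
In Python, from station import arm, snapshot, camera_info, ticket gives the robot as it stands. Calls block until the motion is done:
- arm.movep(position, orientation): joint-space move of the TCP to a pose.
- arm.line_to(position, velocity=0.15, ori=None): straight line of the TCP; ori=None keeps the orientation; velocity is the mean speed in m/s.
- arm.move_j(angles): joint-space move.
- arm.move_gripper(opening, effort=None): opening from 0.0 (shut) to 1.0 (fully open); effort is the grip in N (None keeps the last); returns when the fingers have stopped.
- arm.pause(seconds).
- arm.ik(position, orientation): joint angles nearest the present ones, or None.
- snapshot(name): name is "scene" or "top" or "wrist"; returns the picture (420x560x3 uint8, blue, green, red); there is no depth.
- camera_info(name): a dict with "fx", "fy", "cx", "cy" (pixels), "dist_coeffs" ([k1, k2, p1, p2, k3] as OpenCV has them; the pictures are not rectified), "R" (3x3) and "t" (3): a world point X has camera coordinates R X + t; the wrist camera has in their place "T_tool_cam" (4x4, takes a point from camera to tool coordinates, whose origin is the TCP and whose axes are the flange's). Camera axes: x right, y down, z forward; pixel columns grow to the right and rows downward; lengths in m; the calibration is good to about 2 mm. A picture is of the moment at which its call begins: read the wrist's pose just before it. camera_info takes no time and is no camera call.
A pose or a line that the arm cannot do raises arm.MotionError and nothing moves.
- ticket.finish_job(): hands the job in, once; it reports no verdict.
Readings, each from a call of its own:
- arm.read_time(): time.
- arm.read_joint_positions(): joint angles.
- arm.read_dq(): joint speeds.
- arm.read_effort(): joint torques, N m.
- arm.read_tool_pos(): TCP position.
- arm.read_eef_rot(): TCP orientation.
- arm.read_ft_force(): force on the tool from outside, world axes, zero at the start.
- arm.read_wrist_torque(): the same for the moment, N m.
- arm.read_opening(): opening from 0.0 (shut) to 1.0 (fully open).
Only numpy, scipy, OpenCV 4.12 (cv2) and the standard library are available. Lean on these libraries where they do the work, as an engineer would, in place of code of your own. Each camera call takes 0.05 s, during which the arm holds its last target. There are 200 camera calls.

### The job

The airbrush compressor on the bench needs its inside dusted out. Pull the small hand vacuum straight up out of its charging dock, against the spring catch that holds it, and lower its flat nozzle, without forcing it, through the narrow open hatch in the top of the compressor's hood until about two thirds of the nozzle is inside. Finish while still gripping it there, upright and still, not resting on or leaning against the compressor, and leave the paints and tools around it where they are.

Things in the scene. Friction and masses are not known exactly. Their poses are not given: they have to be found in the camera images.
- vac: Cordless hand vacuum, 206 mm long, 0.25 to 0.4 kg, loose; at first upright in the dock, nozzle down. Origin: centre of the nozzle's mouth (lower end), z up the tool. Along z: 0-70 mm flat black nozzle 10 mm (x) by 30 mm (y); 70-75 mm rim 22 by 40; 75-96 mm neck 18 by 34; 96-206 mm grey body 38 (x) by 50 (y), rounded edges. Same either way round (half a turn about z).
- vac_grip (a point): Point in the middle of the vacuum's body, 172 mm above the nozzle's mouth and 34 mm below its top end: the place to grip it, across the two 38 mm sides (along its x), where there is free room on both sides. Axes as the vacuum's.
- dock: White charging dock, screwed down, 86 (x) by 100 mm (y), origin under its centre, axes as the vacuum's at the start. The vacuum's rim sits on its top at 78 mm, the nozzle in a pocket with 3 mm of room, mouth 8 mm above the bench. Cheeks on the +x and -x sides rise to 98 mm; their sprung rollers hold the neck: a straight pull of about 12 N, weight included, frees it in the first 15 mm; clear after 92 mm.
- compressor: Grey airbrush compressor, fixed: hood 150 mm (x) by 240 mm (y), flat top 115 mm above the bench, bar guard on the +x side, gauge and water trap on the -y end. Origin under its centre. A black carrying handle stands on the top from y = -111 to -7 mm, up to 149 mm above the bench. The hatch cover lies folded back beside the hatch (+x side), its knob 6 mm above the top.
- hatch (a point): Centre of the open hatch, at the level of the hood's top surface (115 mm above the bench), 50 mm from the compressor's origin along its y. Axes as the compressor's. The opening is 14 mm (x) by 34 mm (y), that is 2 mm of clearance on each side of the nozzle; the sheet is 4 mm thick; below it the space is free for 80 mm.
- spray_can: Spray can, 65 mm across, 190 mm tall, loose. Bystander; origin at the centre of its underside.
- paint_jar: Small paint jar, 60 mm across, 75 mm tall, loose, about 105 mm from the dock on its -y side. Bystander; origin at the centre of its underside.
- acrylic_bottle: Acrylic paint bottle, 62 mm across, 150 mm tall, loose. Bystander; origin at the centre of its underside.
- glass_jar: Glass jar with yellow lid, 76 mm across, 105 mm tall, loose, about 120 mm from the dock off its +x, +y corner. Bystander; origin at the centre of its underside.
- paint_tin: Paint tin, 90 mm across, 100 mm tall, loose. Bystander; origin at the centre of its underside.
- tape_roll: Roll of tape lying flat, 96 mm across, 24 mm tall, loose. Bystander; origin at the centre of its underside.
- cutter: Utility knife lying flat, 160 mm long (x), 13 mm high, loose. Bystander; origin on its underside at the middle of the handle.
- brush: Paint brush lying flat along its x, 170 mm long, loose, about 105 mm from the dock on its -x side. Bystander.
Things that resemble listed ones, but are neither listed nor needed, are in the scene too. What is shaped like the vac but blue or red is not meant.

How it is judged:
By the outcome, as a careful person would: the job done as asked, in the order asked, and still so for the second after the job is handed in, while the arm keeps its last pose, push and grip.
It also fails if it takes over 54 s, if anything falls off the work surface, if the arm or the gripper's body presses on something with over 40 N, if the wrist force passes 120 N, or if a joint passes its speed limit or range.

## Working session

There is one attempt and no reset: what is moved stays moved. The work goes in short steps, each a Python script; the robot and the scene stay as the last script left them, time stands still between calls to the robot, and variables do not carry over. Pictures are saved under pics/ and viewed, on a budget of 10 in all, crops included, one or two more only if the job needs it, and the job is handed in when it is done.

```bash
ls; mkdir -p pics
python3 - <<'E'
from station import *
import cv2,numpy as np
for n in ("scene","top"):
    cv2.imwrite(f"pics/{n}0.png",snapshot(n)); i=camera_info(n); print(n,{k:np.round(np.array(v),4).tolist() for k,v in i.items()})
i=camera_info("wrist");print({k:np.round(np.array(v),4).tolist() for k,v in i.items()})
print(arm.read_time(),arm.read_tool_pos(),arm.read_eef_rot())
E
```

```text
pics
scene {'fx': 413.4202, 'fy': 413.4202, 'cx': 284.5686, 'cy': 213.8894, 'dist_coeffs': [-0.077, 0.0, 0.0, 0.0, 0.0], 'R': [[0.7133, 0.7008, 0.0127], [0.5918, -0.5924, -0.5467], [-0.3756, 0.3975, -0.8372]], 't': [-0.4145, -0.2526, 1.3444]}
top {'fx': 488.3811, 'fy': 488.3811, 'cx': 277.2281, 'cy': 208.3728, 'dist_coeffs': [-0.0621, 0.0, 0.0, 0.0, 0.0], 'R': [[0.0161, -0.9998, 0.0104], [-0.9987, -0.0166, -0.0474], [0.0475, -0.0097, -0.9988]], 't': [0.0166, 0.5706, 1.2763]}
{'fx': 293.7312, 'fy': 293.7312, 'cx': 279.3943, 'cy': 206.8753, 'dist_coeffs': [-0.0392, 0.0, 0.0, 0.0, 0.0], 'T_tool_cam': [[0.0002, -0.9585, -0.2851, 0.073], [1.0, 0.0003, -0.0005, -0.0022], [0.0006, -0.2851, 0.9585, -0.0696], [0.0, 0.0, 0.0, 1.0]]}
0.1 [0.27766881 0.58711391 0.302855  ] [ 2.19062312e-01  9.75710159e-01 -1.15202512e-03 -2.47502042e-04]
```

View pics/scene0.png

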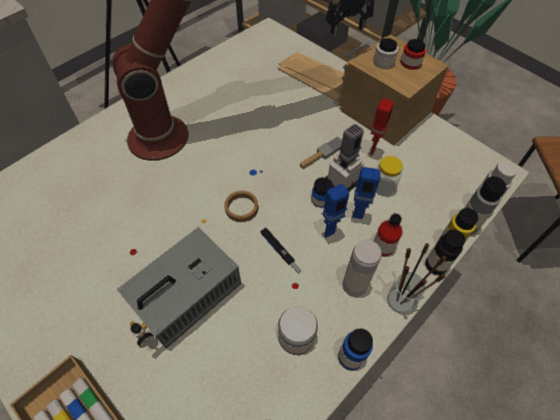

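View pics/top0.png

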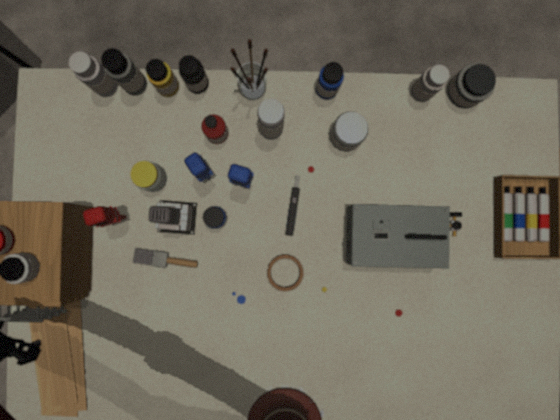

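The scene and top views show one grey vac, at scene (352,140) / top (160,215). The things that could be mistaken for it are blue at top (198,167) and (240,175), and red at (103,215). I choose the grey one in the white dock: the paint jar is on its -y side (214,216), the brush on -x (165,260), and the yellow-lid jar off +x+y (145,175). The hatch is at top (380,236) and scene (197,266). Next is a close crop to check this.

```bash
cat > h.py <<'E'
import numpy as np,cv2
from station import arm,snapshot,camera_info
from scipy.spatial.transform import Rotation as Ro
def cam(n):
    i=camera_info(n); K=np.array([[i['fx'],0,i['cx']],[0,i['fy'],i['cy']],[0,0,1.]]); d=np.array(i['dist_coeffs'],float)
    if n=='wrist':
        T=np.eye(4);T[:3,:3]=Ro.from_quat(arm.read_eef_rot()).as_matrix();T[:3,3]=arm.read_tool_pos()
        W=T@np.array(i['T_tool_cam']); return K,d,W[:3,:3],W[:3,3]
    R=np.array(i['R']);return K,d,R.T,-R.T@np.array(i['t'])
def ray(c,uv):
    K,d,R,o=c; p=cv2.undistortPoints(np.array([[uv]],float),K,d)[0,0]; v=R@np.array([p[0],p[1],1]); return o,v/np.linalg.norm(v)
def plane(c,uv,z):
    o,v=ray(c,uv); return o+v*(z-o[2])/v[2]
def tri(cs,uvs):
    A=np.zeros((3,3));b=np.zeros(3)
    for c,u in zip(cs,uvs):
        o,v=ray(c,u);P=np.eye(3)-np.outer(v,v);A+=P;b+=P@o
    X=np.linalg.solve(A,b); return X,[float(np.linalg.norm(np.cross(X-ray(c,u)[0],ray(c,u)[1]))) for c,u in zip(cs,uvs)]
E
python3 - <<'E'
from h import *
a=cv2.imread('pics/top0.png');b=cv2.imread('pics/scene0.png')
f=lambda im,x,y,w,h:cv2.resize(im[y:y+h,x:x+w],(400,300),interpolation=cv2.INTER_CUBIC)
m=np.vstack([np.hstack([f(a,125,180,100,75),f(b,310,115,100,75)]),np.hstack([f(a,340,195,120,90),f(b,115,225,140,105)])])
cv2.imwrite('pics/m1.png',m)
t,s=cam('top'),cam('scene')
print('vac',tri([t,s],[(155,215),(352,131)]), plane(t,(155,215),.214))
print('hatch',tri([t,s],[(380,236),(197,266)]), plane(t,(380,236),.115))
for n,u in dict(red=(95,216),blue1=(193,160),blue2=(240,170),spray=(270,105)).items(): print(n,plane(t,u,.2))
E
```

```text
vac (array([0.53894295, 0.30120612, 0.19907731]), [0.0038980157223610754, 0.0038980157223610233]) [0.54140743 0.30030335 0.214     ]
hatch (array([ 0.50400153, -0.22562499,  0.10058223]), [0.002994343195648605, 0.0029943431956485516]) [ 0.50218584 -0.22480175  0.115     ]
red [0.53722149 0.44066841 0.2       ]
blue1 [0.66817247 0.22072024 0.2       ]
blue2 [0.64707464 0.11350049 0.2       ]
spray [0.79782845 0.04807034 0.2       ]
```

View pics/m1.png

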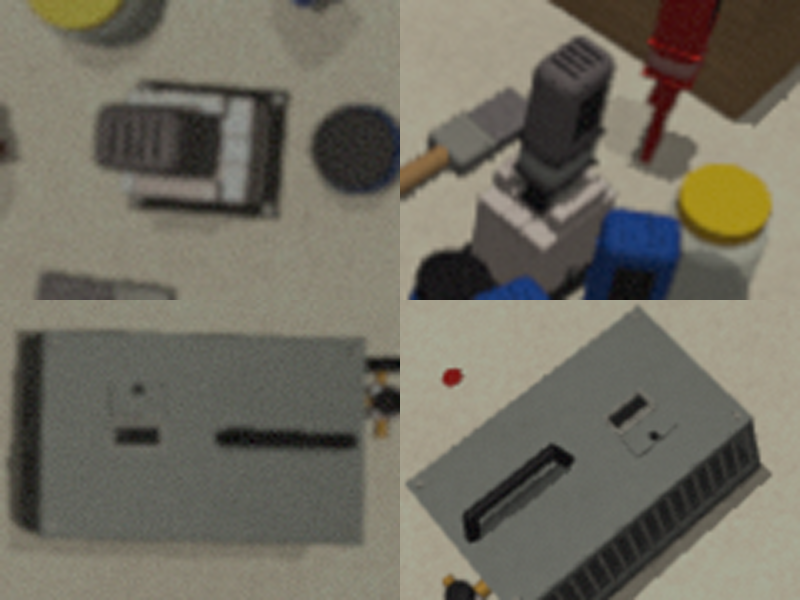

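The crops confirm it: a grey body in a white dock with cheeks at ±x, and an open hatch whose cover lies on its +x side. Hatch centre is at top (381,236). Next come close wrist looks at the hatch and the vac, two places each.

Run:
```python
from h import *
q=lambda a:(Ro.from_matrix(np.array([[0,1,0],[1,0,0],[0,0,-1.]]).T)).as_quat() if a else Ro.from_matrix(np.array([[0,-1.,0],[-1,0,0],[0,0,-1]]).T).as_quat()
for a in (1,0):
    for p in ([.54,.30,.234],[.54,.30,.42],[.502,-.225,.42],[.502,-.225,.294]):
        j=arm.ik(p,q(a)); print(a,p,None if j is None else np.round(j,2))
```

```text
1 [0.54, 0.3, 0.234] [-0.69  0.65  0.25  1.61 -0.19  0.91 -0.37]
1 [0.54, 0.3, 0.42] [-0.72  0.5   0.31  1.34 -0.15  1.33 -0.41]
1 [0.502, -0.225, 0.42] [-0.11  0.44  0.77  1.54 -0.31  1.29  0.7 ]
1 [0.502, -0.225, 0.294] [-0.06  0.55  0.7   1.74 -0.41  1.    0.79]
0 [0.54, 0.3, 0.234] [-0.24  0.68 -0.52  1.6   0.39  0.97  2.25]
0 [0.54, 0.3, 0.42] [-0.26  0.52 -0.5   1.32  0.24  1.36  2.39]
0 [0.502, -0.225, 0.42] [-0.28  0.56  1.14  1.54 -0.51  1.37 -2.24]
0 [0.502, -0.225, 0.294] [-0.26  0.71  1.13  1.75 -0.7   1.15 -2.05]
```

```bash
cat >> h.py <<'E'
def Q(yaw=0.):
    return (Ro.from_euler('z',yaw)*Ro.from_matrix(np.array([[0,1,0],[1,0,0],[0,0,-1.]]).T)).as_quat()
def shot(name):
    c=cam('wrist'); im=snapshot('wrist'); cv2.imwrite(f'pics/{name}.png',im); np.savez(f'pics/{name}.npz',K=c[0],d=c[1],R=c[2],o=c[3]); return im
def lc(name):
    z=np.load(f'pics/{name}.npz'); return z['K'],z['d'],z['R'],z['o']
E
python3 - <<'E'
from h import *
p=arm.read_tool_pos(); arm.line_to([p[0],p[1],.42],0.25)
ims=[]
arm.movep([.54,.26,.40],Q()); arm.pause(.3); ims.append(shot('v1'))
arm.line_to([.54,.34,.40],.2); arm.pause(.3); ims.append(shot('v2'))
arm.movep([.503,-.185,.33],Q()); arm.pause(.3); ims.append(shot('h1'))
arm.line_to([.503,-.265,.33],.2); arm.pause(.3); ims.append(shot('h2'))
m=np.vstack([np.hstack(ims[:2]),np.hstack(ims[2:])]); cv2.imwrite('pics/m2.png',cv2.resize(m,(800,600),interpolation=cv2.INTER_AREA))
print(arm.read_time(),arm.read_ft_force())
E
```

```text
6.6833 [ 0.40308045 -0.0041394  -0.0697867 ]
```

View pics/m2.png

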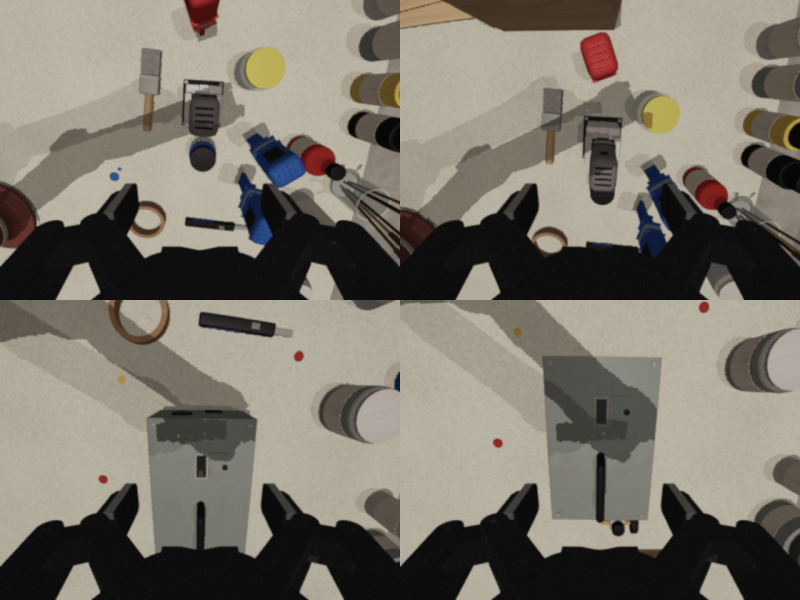

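Views v1/v2 show the vac top at mosaic (203,115) and (603,178). Views h1/h2 show the hatch at (202,466) and (601,411). Now I segment them and check at zoom.

Run:
```python
from h import *
def crop(n,x,y,w,h):
    im=cv2.imread(f'pics/{n}.png')[y:y+h,x:x+w]; o=cv2.resize(im,(400,300),interpolation=cv2.INTER_CUBIC)
    s=400/w
    o=np.clip(o.astype(float)*1.6,0,255).astype(np.uint8)
    for k in range(0,w,10): cv2.line(o,(int(k*s),0),(int(k*s),5 if k%20 else 10),(0,255,255),1)
    for k in range(0,h,10): cv2.line(o,(0,int(k*s)),(5 if k%20 else 10,int(k*s)),(0,255,255),1)
    return o
m=np.vstack([np.hstack([crop('v1',233,100,120,90),crop('v2',223,155,120,90)]),np.hstack([crop('h1',243,202,80,60),crop('h2',241,125,80,60)])])
cv2.imwrite('pics/m3.png',m)
for n,(cx,cy) in dict(h1=(283,232),h2=(281,155)).items():
    g=cv2.cvtColor(cv2.imread(f'pics/{n}.png'),cv2.COLOR_BGR2GRAY); r=g[cy-30:cy+30,cx-30:cx+30]
    for th in (35,45,55,65):
        cs,_=cv2.findContours((r<th).astype(np.uint8),cv2.RETR_EXTERNAL,cv2.CHAIN_APPROX_NONE)
        for c in cs:
            if 150<cv2.contourArea(c)<1500: R=cv2.minAreaRect(c);print(n,th,np.add(R[0],(cx-30,cy-30)),R[1:])
    print(n,'row',g[cy,cx-15:cx+16],'col',g[cy-25:cy+26,cx])
```

```text
h1 35 [281.5 232.5] ((27.0, 9.0), 90.0)
h1 45 [281.5 232.5] ((27.0, 11.0), 90.0)
h1 55 [281.5 232. ] ((11.0, 28.0), 0.0)
h1 65 [281.5 232.5] ((29.0, 11.0), 90.0)
h1 row [128 127 127 128 133 137 127  82  39  29  30  29  32  30  29  29  29  32
  33  50  93 130 137 130 119 123 131 124 116 124 126] col [ 75  75  76  76  77  75  75  86 112 123 108  72  38  31  28  29  27  30
  30  32  28  28  31  27  30  29  28  28  29  29  33  42  49  53  58  60
  60  62  58  56  67 102 126 132 129 126 126 126 124 124 123]
h2 35 [281.5 156. ] ((32.0, 11.0), 90.0)
h2 45 [281.38478851 155.99557114] ((12.452332496643066, 32.475990295410156), 2.2025980949401855)
h2 55 [281.5 156. ] ((34.0, 13.0), 90.0)
h2 65 [280.5 166. ] ((59.0, 36.0), 0.0)
h2 65 [281.5 156.5] ((35.0, 15.0), 90.0)
h2 row [80 82 80 80 78 77 87 89 74 47 33 30 30 31 30 30 31 33 30 32 31 33 47 69
 88 91 83 78 79 87 84] col [80 80 80 80 81 84 90 90 72 51 33 31 30 28 32 31 30 32 31 33 32 32 30 32
 32 30 32 34 31 33 32 33 32 33 29 32 32 31 32 32 30 33 35 47 61 66 66 64
 60 61 62]
```

View pics/m3.png

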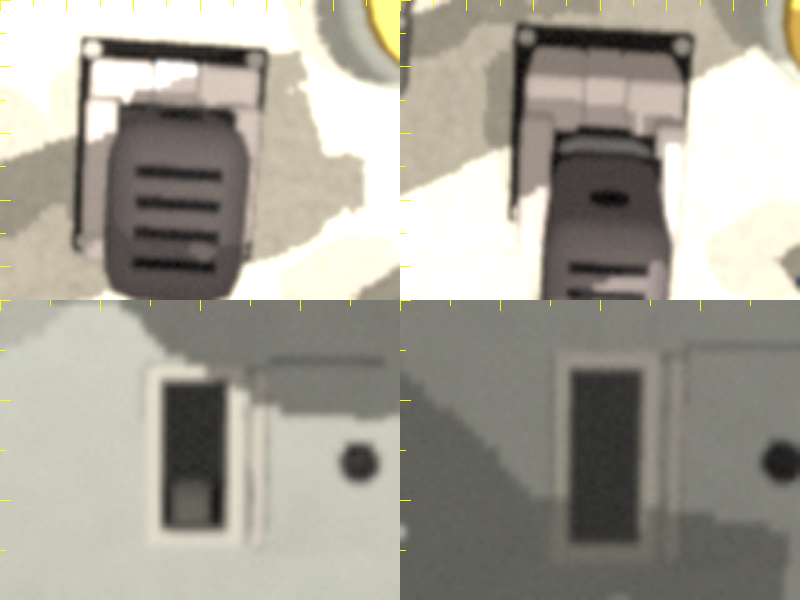

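Run:
```python
from h import *
h1,h2,v1,v2=map(lc,('h1','h2','v1','v2')); t,s=cam('top'),cam('scene')
print('hatch tri',tri([h1,h2],[(281.4,232.75),(281.55,155.85)]))
for n,c,u in (('h1',h1,(281.4,232.75)),('h2',h2,(281.55,155.85)),('top',t,(381.1,235.8)),('scene',s,(115+629*.35-140,225+111*.35))): print(n,plane(c,u,.115))
# hatch yaw & size from edges
for n,c,L,Rr in (('h1',h1,(222,244),281.4),('h2',h2,(143,169),281.5)):
    g=cv2.cvtColor(cv2.imread(f'pics/{n}.png'),cv2.COLOR_BGR2GRAY).astype(float); gx=np.diff(g,axis=1)
    for a,b,sg in ((270,279,-1),(283,293,1)):
        P=[]
        for v in range(*L):
            w=np.clip(sg*gx[v,a:b],0,None)**2; P.append(plane(c,((w*(np.arange(a,b)+.5)).sum()/w.sum(),v),.115)[:2])
        P=np.array(P); k=np.polyfit(P[:,1],P[:,0],1); print(n,'edge x',P[:,0].mean(),'yaw deg',-np.degrees(np.arctan(k[0])))
f=lambda x,y:(340+x*.3,195+y*.3)
for a,b in ((f(45,32),f(363,40)),(f(45,235),f(363,243))):
    A,B=plane(t,a,.115),plane(t,b,.115); print('hood edge',A,B,np.degrees(np.arctan2(*(A-B)[:2]))*-1)
# dock back edge, z~.005
for c,o,a,b in ((v1,(233,100),(85,40),(265,52)),(v2,(223,155),(118,27),(290,38))):
    g=lambda p:(o[0]+p[0]*.3,o[1]+p[1]*.3); A,B=plane(c,g(a),.005),plane(c,g(b),.005); print('dock',A,B,np.degrees(np.arctan2((B-A)[1],(B-A)[0])))
# slots
for n,c,(x,y,w,h) in (('v1',v1,(263,145,50,50)),('v2',v2,(263,210,50,75))):
    g=cv2.GaussianBlur(cv2.cvtColor(cv2.imread(f'pics/{n}.png'),cv2.COLOR_BGR2GRAY),(0,0),.5)[y:y+h,x:x+w]
    m=cv2.morphologyEx(g,cv2.MORPH_BLACKHAT,np.ones((9,1),np.uint8))
    _,_,st,ce=cv2.connectedComponentsWithStats((m>14).astype(np.uint8))
    for i in range(1,len(st)):
        if st[i,4]>20: 
            print(n,ce[i]+(x,y),st[i],plane(c,ce[i]+(x,y),.214))
```

```text
hatch tri (array([ 0.50397695, -0.22614505,  0.11629553]), [8.79725209411479e-06, 8.797252094041855e-06])
h1 [ 0.50399463 -0.22665952  0.115     ]
h2 [ 0.50397681 -0.22629748  0.115     ]
top [ 0.50271241 -0.22750168  0.115     ]
scene [ 0.50587519 -0.22575856  0.115     ]
h1 edge x 0.4972899329407103 yaw deg -0.5500162912261747
h1 edge x 0.5106725006899434 yaw deg -0.4279438798657272
h2 edge x 0.49718564862884573 yaw deg -0.8623112595291234
h2 edge x 0.5106735383166564 yaw deg -1.115959622712751
hood edge [ 0.57777411 -0.15913804  0.115     ] [ 0.57586892 -0.39553133  0.115     ] -0.46176090811382653
hood edge [ 0.42964541 -0.16058882  0.115     ] [ 0.4265311  -0.39583284  0.115     ] -0.7584715412677399
dock [0.50635091 0.34265552 0.005     ] [0.58814877 0.33759618 0.005     ] -3.5393372609322604
dock [0.50574808 0.34310472 0.005     ] [0.58760415 0.33772455 0.005     ] -3.760485601868379
v1 [286.04201681 151.63865546] [ 10   4  27   6 119] [0.54394985 0.3050546  0.214     ]
v1 [285.67307692 160.93269231] [ 10  13  26   6 104] [0.54369222 0.29705846 0.214     ]
v1 [286.19230769 170.19230769] [11 23 24  5 78] [0.5442084  0.28895788 0.214     ]
v1 [284.29761905 179.01190476] [10 32 25  5 84] [0.54259809 0.28110698 0.214     ]
v2 [285.52272727 214.20454545] [17  2 12  5 44] [0.54468812 0.32611811 0.214     ]
v2 [283.70512821 235.11538462] [10 23 24  5 78] [0.54307108 0.3055179  0.214     ]
v2 [285.10344828 243.26436782] [10 31 24  6 87] [0.54441287 0.2972319  0.214     ]
v2 [283.56190476 251.1047619 ] [ 10  39  23   5 105] [0.5429745 0.2891223 0.214    ]
v2 [282.95555556 258.65555556] [ 9 47 24  5 90] [0.54241007 0.28117389 0.214     ]
```

Run:
```python
from h import *
V=np.array([.5436,.2915]); q=Q(np.radians(-3.6))
p=arm.read_tool_pos(); arm.line_to([p[0],p[1],.42],.25)
arm.movep([*V,.34],q); arm.line_to([*V,.235],.1); arm.pause(.2); print('F pre',arm.read_ft_force(),arm.read_tool_pos())
arm.move_gripper(0.0,60); print('open',arm.read_opening(),'F',arm.read_ft_force(),arm.read_time())
arm.line_to([*V,.238],.02); print('F',arm.read_ft_force(),arm.read_opening())
arm.line_to([*V,.256],.03); print('F',arm.read_ft_force(),arm.read_opening())
arm.line_to([*V,.40],.1); arm.pause(.4);print('F',arm.read_ft_force(),arm.read_wrist_torque(),arm.read_opening(),arm.read_tool_pos(),arm.read_time())
shot('w1'); cv2.imwrite('pics/t1.png',snapshot('top')); cv2.imwrite('pics/s1.png',snapshot('scene'))
a=cv2.imread('pics/w1.png');b=cv2.imread('pics/s1.png')
cv2.imwrite('pics/m4.png',np.hstack([cv2.resize(a,(400,300)),cv2.resize(b[60:210,270:470],(400,300))]))
```

```text
F pre [-1.19175449  0.92124601  0.23248655] [0.54379574 0.29159849 0.23560672]
open 0.4385800787601575 F [ 0.40113029 -0.07944317  0.17620269] 11.1167
F [ 2.6152608  -0.51951529 -7.14978602] 0.4356502799607728
F [ 0.57443906  0.17226005 -3.42226339] 0.4376566532767889
F [-0.054211   -0.17417057 -3.84125591] [-0.03880749 -0.02918033  0.01906536] 0.4375632617419674 [0.5436041  0.29149519 0.39992701] 14.1583
```

View pics/m4.png

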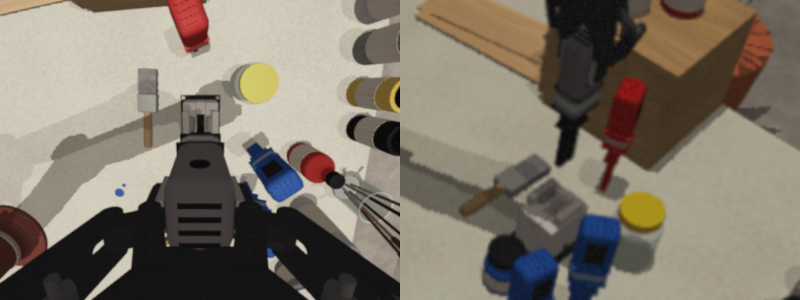

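The vac is out, at about 0.39 kg (−3.84 N), and the dock is empty at scene crop (550,215). I carry it over the hatch and look before lowering.

Run:
```python
from h import *
H=np.array([.5040,-.2265]); q=Q(np.radians(-.75))
arm.line_to([.5436,.2915,.43],.2)
arm.movep([*H,.43],q); arm.line_to([*H,.36],.12); arm.pause(.6)
print(arm.read_tool_pos(),Ro.from_quat(arm.read_eef_rot()).as_matrix()[:,2],arm.read_ft_force(),arm.read_wrist_torque(),arm.read_opening(),arm.read_time())
shot('w2'); a=snapshot('top');b=snapshot('scene');cv2.imwrite('pics/t2.png',a);cv2.imwrite('pics/s2.png',b)
w=cv2.imread('pics/w2.png')
f=lambda im,x,y,w,h:np.clip(cv2.resize(im[y:y+h,x:x+w],(400,300),interpolation=cv2.INTER_CUBIC)*1.5,0,255).astype(np.uint8)
cv2.imwrite('pics/m5.png',np.vstack([np.hstack([f(w,180,150,200,150),f(a,330,180,120,90)]),np.hstack([f(b,130,190,120,90),f(b,165,220,60,45)])]))
```

```text
[ 0.50399305 -0.22649027  0.36001591] [ 1.51012035e-05  7.19065774e-06 -1.00000000e+00] [ 0.44811514  0.42473542 -4.8972195 ] [-0.03190405 -0.01311812  0.04916088] 0.43551370652597016 17.825
```

View pics/m5.png

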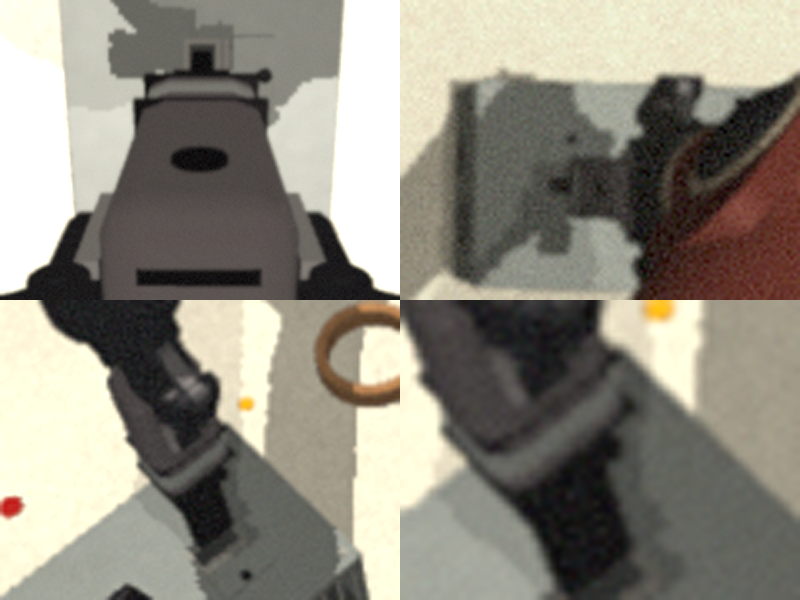

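The nozzle is over the hatch and long-side aligned with it. Next I overlay the nominal (untilted) nozzle outline and the hatch on the scene view, to see any tilt in the hand.

Run:
```python
from h import *
H=np.array([.5040,-.2265]); i=camera_info('scene');K,d,_,_=cam('scene');R=np.array(i['R']);t=np.array(i['t'])
rz=Ro.from_euler('z',-.75,degrees=True).as_matrix()
pr=lambda P:cv2.projectPoints((np.asarray(P)@rz.T+[*H,0]),cv2.Rodrigues(R)[0],t,K,d)[0][:,0]
b=cv2.imread('pics/s2.png'); x,y,w,h=160,215,64,48; s=12.5
o=np.clip(cv2.resize(b[y:y+h,x:x+w],(800,600),interpolation=cv2.INTER_CUBIC)*1.9,0,255).astype(np.uint8)
def box(hx,hy,z): return [[-hx,-hy,z],[hx,-hy,z],[hx,hy,z],[-hx,hy,z]]
m=.360-.2275
for P,c in ((box(.005,.015,m),(0,255,0)),(box(.005,.015,m+.07),(0,255,255)),(box(.011,.02,m+.0725),(255,0,255)),(box(.007,.017,.115),(255,128,0))):
    u=(pr(P)-(x,y)+.5)*s; cv2.polylines(o,[u.astype(int)],True,c,1)
cv2.imwrite('pics/m6.png',o)
```

```text
(no output)
```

View pics/m6.png

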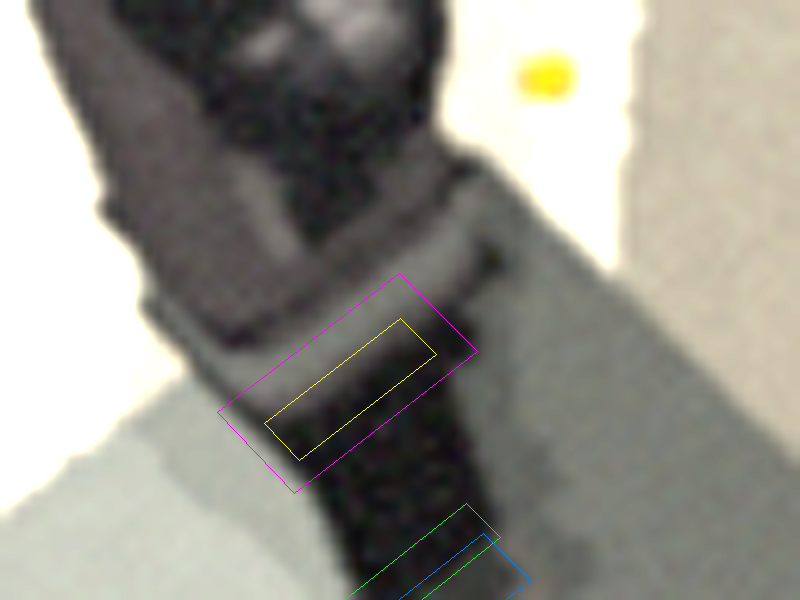

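The nominal outline matches the nozzle's edges (mouth right corner at (500,537), left at (350,595)), so the tilt in the hand is negligible. Now I lower in small steps and stop if the force changes.

```bash
cat > low.py <<'E'
from h import *
import sys
def ft(): 
    F=[]; T=[]
    for _ in range(4): F.append(arm.read_ft_force());T.append(arm.read_wrist_torque());arm.pause(.03)
    return np.mean(F,0),np.mean(T,0)
def lower(xy,ztarget,step=.004,v=.03):
    z=arm.read_tool_pos()[2]; arm.pause(.2); F0,T0=ft(); print('base',F0.round(2),T0.round(3))
    while z>ztarget+1e-4:
        z=max(z-step,ztarget); arm.line_to([*xy,z],v); F,T=ft(); dF,dT=F-F0,T-T0
        print(f'{z:.4f} mouth {z-.2275:.4f}',dF.round(2),dT.round(3))
        if abs(dF[2])>2.5 or np.hypot(*dF[:2])>3 or np.hypot(*dT[:2])>.35: print('STOP');return False
    return True
E
python3 - <<'E'
from low import *
H=[.5040,-.2265]
print(lower(H,.3475,.006),lower(H,.328,.003),arm.read_time())
E
```

```text
base [ 0.37  0.07 -3.6 ] [-0.013  0.02   0.016]
0.3540 mouth 0.1265 [-0.32 -0.25 -0.18] [-0.005 -0.016  0.022]
0.3480 mouth 0.1205 [-0.52 -0.32  0.01] [-0.028 -0.036 -0.027]
0.3475 mouth 0.1200 [-0.47  0.17 -0.31] [-0.007 -0.012 -0.002]
base [-0.06 -0.08 -3.2 ] [-0.012 -0.008  0.034]
0.3445 mouth 0.1170 [ 0.21 -0.03 -0.19] [-0.     0.011 -0.034]
0.3415 mouth 0.1140 [-0.08  0.07 -0.49] [-0.03  -0.003 -0.033]
0.3385 mouth 0.1110 [-0.14  0.2  -0.31] [-0.007 -0.018 -0.035]
0.3355 mouth 0.1080 [ 0.13  0.22 -0.52] [-0.002 -0.015 -0.052]
0.3325 mouth 0.1050 [ 0.22  0.05 -0.4 ] [ 0.019  0.016 -0.038]
0.3295 mouth 0.1020 [-0.17  0.63 -0.25] [-0.006 -0.007 -0.058]
0.3280 mouth 0.1005 [-0.16  0.17 -0.57] [-0.021  0.015 -0.047]
True True 22.675
```

Run:
```python
from low import *
print(lower([.5040,-.2265],.2955,.005)); arm.pause(1)
print(ft(),arm.read_opening(),arm.read_tool_pos(),np.abs(arm.read_dq()).max(),arm.read_time())
shot('w3');b=snapshot('scene');a=snapshot('top');cv2.imwrite('pics/s3.png',b);cv2.imwrite('pics/t3.png',a)
f=lambda im,x,y,w,h:np.clip(cv2.resize(im[y:y+h,x:x+w],(400,300),interpolation=cv2.INTER_CUBIC)*1.5,0,255).astype(np.uint8)
w=cv2.imread('pics/w3.png')
cv2.imwrite('pics/m7.png',np.vstack([np.hstack([f(w,180,150,200,150),f(a,330,180,120,90)]),np.hstack([f(b,0,0,560,420),f(b,160,225,80,60)])]))
```

```text
base [ 0.25  0.05 -3.85] [-0.038  0.002  0.   ]
0.3230 mouth 0.0955 [-0.28  0.42  0.48] [ 0.013 -0.008  0.001]
0.3180 mouth 0.0905 [-0.08  0.    1.1 ] [ 0.013 -0.006 -0.002]
0.3130 mouth 0.0855 [-0.8  -0.01  0.32] [ 0.021 -0.002  0.017]
0.3080 mouth 0.0805 [-0.41 -0.02  0.54] [ 0.003  0.02  -0.011]
0.3030 mouth 0.0755 [-0.97  0.06  0.12] [ 0.035 -0.022 -0.01 ]
0.2980 mouth 0.0705 [-0.39  0.03  0.32] [ 0.032  0.007 -0.006]
0.2955 mouth 0.0680 [ 0.1  -0.38  0.4 ] [ 0.028  0.019 -0.004]
True
(array([-0.25356808,  0.06073065, -3.17845874]), array([-0.00832106, -0.01802897,  0.01861228])) 0.4394947363336878 [ 0.50399986 -0.22649672  0.29549581] 0.0018010064995301273 27.225
```

View pics/m7.png

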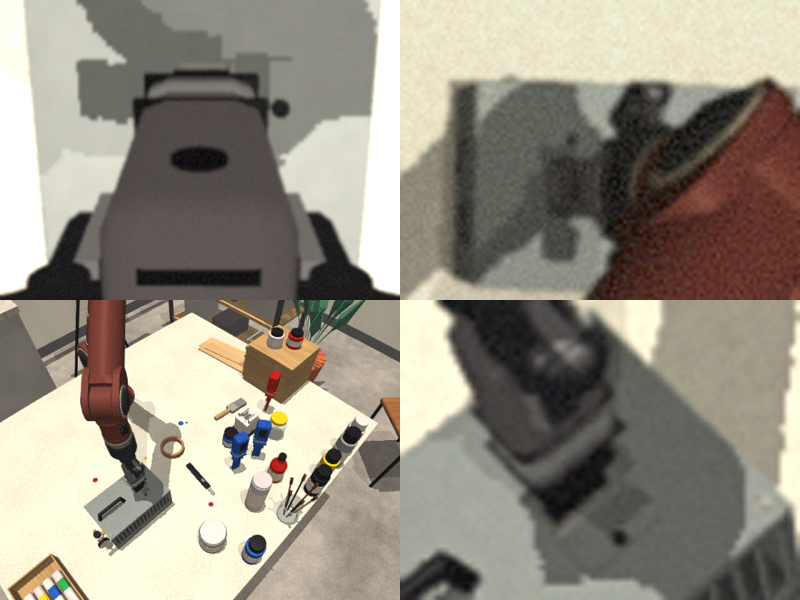

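The picture shows the nozzle in the hatch (crop (570,510)). The vac's slot and oval are at the same wrist pixels as before ((198,277), (200,158)), so it hasn't slipped, and the bystanders are where they were.

Run:
```python
from h import *
from station import ticket
print(arm.read_ft_force(),arm.read_time()); print(ticket.finish_job())
```

```text
[-0.81321455  0.04679019 -3.14903218] 27.375
the job is handed in; nothing more can be done
None
```

The job is handed in: the grey vacuum is held upright in the hatch with about 47 of its 70 mm nozzle inside. I gripped it across its 38 mm sides at 60 N and pulled it straight up out of the dock. I then lowered it through the hatch in small steps that would have stopped on any change in force.

**Last checks:**
- **Fit:** the force stayed at the tool's own weight (about -3.2 to -3.9 N in z). Sideways readings stayed within about 1 N, with no sign of contact.
- **Grip:** the vac's marks stayed at the same wrist-camera pixels as before lowering, so it had not slipped.
- **Surroundings:** the paints and tools looked unmoved in the last scene view.
- **Time:** the clock read 27.4 s of the 54 s allowed at hand-in.

**Disagreements:** the close wrist views and the two fixed cameras differed by 1–2 mm on the hatch position. I used the wrist values. The depth comes from the arm's height and the grip height; I did not measure it separately from the pictures.

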